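# Open the ratchet clamp and push a gift box in

### The arm

A 6-joint arm with a two-finger parallel gripper is mounted at the origin on a cart in front of the work surface, level with it; the furniture and walls round the work are solid. World frame = base frame: x ahead of the robot, y to its left, z up, the work surface at z = 0. Lengths are in m, angles in rad, forces in N, time in s.
With the tool pointing down it reaches from about 0.25 to 0.725 m from the base axis. Payload 4 kg.
Tool frame: the origin (TCP) lies midway between the tips of the shut fingers; the grasp point (between the pads) lies 19 mm behind it; z points along the fingers, y is the line along which they close (so a half turn about z gives the same grasp; the last joint's range is limited). The gripper opens to 85 mm and grips with 20 to 120 N. Pads are 22 mm wide; open, the fingers measure 114 mm over their backs; the gripper's body (76 mm by 85 mm) begins 54 mm behind the grasp point. The pads swing forward as they close: fully open they stand 13 mm farther back than shut.
Start: joints at [-1.173, 0.241, 0.005, 1.335, 0, 1.571], TCP at [0.194, -0.461, 0.231] pointing down, gripper open.
Joint ranges: [-2.72, 2.72], [-1.05, 1.87], [-1.09, 1.28], [-1.99, 2.15], [-1.42, 1.44], [-3.14, 3.14]. Speed limits (rad/s): [2.79, 2.79, 3.14, 3.14, 3.14, 3.14].

### API

Orientations are given as a unit quaternion [x, y, z, w].
In Python, from workcell import bot gives the robot as it stands.
- The arm moves only by the tool move_arm, never from a script. Its argument "motion" is a list of rows, each an object of numbers: "x", "y", "z": the shift along the tool's x, y, z in cm; "yaw": the turn about the tool's z in degrees. A call has 1 to 20 rows; each row is the pose to reach, as a shift and turn from the pose commanded when the call began, along the tool's axes at that moment; what a row does not reach only later rows make up. A row lasts 1/8 s, in which the tool goes at most 62.5 mm and 10.7 degrees, less where a joint would pass 70% of its speed; a pose out of reach is approached as far as the arm can. A call with a gripper value outside its range is refused whole. "gripper" is the opening, from -1 (shut) to 1 (fully open), set as the call begins (left out, the last holds). The fingers move at their own pace and stop on an object; the grip force is fixed at half the most. Time passes only in rows, so rows that repeat a pose let the fingers close. It gives the time, the measured TCP pose, the force, the opening and the grip force at its end, in the units of the state.
- bot.get_obs(): the state, without advancing time (a new reading comes with each control period).
- bot.camera(name): name is "scene" or "side" or "wrist"; returns the picture (400x640x3 uint8, blue, green, red); there is no depth.
- bot.camera_model(name): a dict with "K" (3x3 intrinsics, pixels), "world_from_camera" (4x4, takes a point from camera to world coordinates). Camera axes: x right, y down, z forward; pixel columns grow to the right and rows downward; lengths in m; the calibration is good to about 2 mm. A picture is of the moment at which its call begins: read the wrist's pose just before it. camera_model takes no time and is no camera call; for the wrist camera it gives the pose at the moment of the call.
- bot.job_done(): hands the job in; it is judged then, once.
Trained networks look in the newest picture that a camera, given by its name, has taken for a name from the list of things; names that differ only in an ending like _2 or _b are one class to them, and where a whole thing is asked for, a point or a joint stands for the part that bears it (a point fixed in the world has none). Each returns a list of dicts, best first, with "score" (0 to 1); they miss things now and then, are a little off and sometimes report something else, mostly with a low value. They report only what shows in the picture. A call takes as long as a camera call. They do not tell look-alikes from the thing itself.
- bot.cut_out(camera, name): "mask" (400x640 bool, what is visible of it) and "centre" ([row, column] in pixels, amid what is visible of it).
The state is a dict: "clock": time; "joint_pos": joint angles; "joint_vel": joint speeds; "tau": joint torques, N m; "eef_pos": TCP position; "tool_rot": TCP orientation; "ft_force": force on the tool from outside, world axes, zero at the start; "ft_torque": the same for the moment, N m; "grip_width": finger opening in m; "grasp_force": force on a finger pad.
Only numpy, scipy, OpenCV 4.12 (cv2) and the standard library are available. Lean on these libraries where they do the work, as an engineer would, in place of code of your own. Each camera call takes 0.05 s, during which the arm holds its last target. There are 200 camera calls.

### The job

Open the box clamp on the counter: press the flat release on top of its sliding jaw down and, keeping it pressed, push the jaw back along its bar to the very end. Then push the square gift box that waits in front of the clamp along the counter, in between the two jaws, until it meets the bar. Only press and push with the fingers: lift or tip nothing, and leave the other things where they are.

Things in the scene. Friction and masses are not known exactly. Their poses are not given: they have to be found in the camera images.
- clamp: Bar clamp screwed to the counter. Origin on the counter under the bar; +y along the bar to the fixed jaw (robot's left), +x away from the robot, z up. Bar 16 mm wide, 22 to 36 mm high, y -130 to 112 mm. Fixed jaw: dark plate, inner face at y = 100 mm; end foot at y = -116 to -130, 44 mm high. Both jaw plates are 14 mm thick, 50 mm high and reach toward the robot to x = -75 mm.
- jaw (a joint): How far the sliding jaw is back along the bar (clamp -y), m: 0 = closed (15 mm between the jaws), 0.110 = fully back at its stop (125 mm between the jaws). Starts between 0.005 and 0.05. A ratchet under the bar, 10 mm pitch, holds it from going back unless the release is down; then it slides with about 3 N of friction and stays where it is left.
- release (a joint): How far the release on the sliding jaw is pressed down, m: 0 = up, 0.008 = fully down. The ratchet is free from 0.005 on (up to 0.004 when its tooth rides on another). A spring of 3 N (up) to 5 N (fully down) lifts it again as soon as it is let go, and the ratchet then holds.
- release_top (a point): Centre of the flat top of the release, a ribbed pale metal plate 42 mm (clamp x) by 36 mm (clamp y), 71 mm above the counter when up. It rides on the sliding jaw, moves straight down 8 mm, and nothing stands over it.
- push_face (a point): On the upright push plate of the sliding jaw, on its face toward the fixed jaw (clamp +y). The face stands 21 mm to clamp -y of the release's centre; the plate is 44 mm wide (clamp x), 10 mm thick, and reaches 101 mm above the counter. The point is 13 mm below its top edge, mid-width. A fingertip that holds the release down pushes the jaw back against this face.
- jaw_face (a point): Point on the inner face of the sliding jaw plate, 44 mm in front of the bar's middle line and 26 mm above the counter.
- gift_box_1: Square kraft gift box with lid, 66 x 66 mm, 48 mm high, under 100 g, loose; origin at the centre of its underside. It stands before the clamp's mouth, turned at most 0.2 rad to the clamp, its centre 125 to 150 mm in front of the bar's middle line; straight ahead of it (clamp +x) is the gap of the opened clamp. Against the bar its centre is 41 mm in front of that line.
- ribbon_spool: Bystander: pale ribbon spool, 66 mm across, 22 mm high, lying left of the gift box. Origin at the centre of its underside.
- choc_bar: Bystander: wrapped chocolate bar 140 x 64 x 12 mm, lying right of the gift box. Origin at the centre of its underside.
- sweet_tin: Bystander: round tin 65 mm across, 40 mm high, right of the clamp. Origin at the centre of its underside.
- stamp: Bystander: wooden hand stamp 32 x 44 mm, 65 mm high, left of the fixed jaw. Origin at the centre of its underside.
There are look-alikes about, which are no part of the job. What is shaped like the gift_box_1 but green or pink is not meant.

How it is judged:
On the way, in this order (a step that is already met when the one before it is completed fails the run):
1. the release is pressed down (value of joint release above 0.005 m), for 0.1 s.
2. the sliding jaw is pushed back to the end of the bar (value of joint jaw above 0.104 m), for 0.1 s.
At the end, for the whole second after the job is handed in: The sliding jaw is within 6 mm of its rear stop with the release up again; the gift box stands flat and still between the jaws, its centre at most 53 mm in front of the bar's middle line (it touches at 41 mm when square) (value of joint jaw above 0.104 m and value of joint release below 0.005 m and x of gift_box_1 in the frame of clamp between -0.053 and -0.03 m and y of gift_box_1 in the frame of clamp between 0 and 0.075 m and height (world z) of gift_box_1 below 0.008 m and angle between gift_box_1's own z axis and vertical below 0.1 rad and linear speed of gift_box_1 below 0.02 m/s).
It fails at once if the gift box is lifted off the counter (height (world z) of gift_box_1 above 0.012 m).
It fails at once if the gift box is tipped (angle between gift_box_1's own z axis and vertical above 0.3 rad).
It fails at once if a bystander is disturbed (moved 25 mm or more) (distance of any of ribbon_spool, choc_bar, sweet_tin, stamp from where it was at the start of the episode above 0.025 m).
It also fails if it takes over 48 s, if anything falls off the work surface, if the arm or the gripper's body presses on something with over 40 N, if the wrist force passes 120 N, or if a joint passes its speed limit or range.

## Working session

There is one attempt and no reset: what is moved stays moved. The work goes in short steps, Python scripts to look and compute and a tool call to move; the robot and the scene stay as the last step left them, time stands still between calls to the robot, and variables do not carry over. Pictures are saved under pics/ and viewed, at most 10 in all, crops included, and the job is handed in when it is done.

Besides the shell and the picture viewer there is one more tool, called after "Emit:" by a JSON object that holds its "op" and its "data". move_arm: Moves the arm, as the interface text tells. Its arguments: {"type":"object","properties":{"motion":{"type":"array"},"gripper":{"type":"number"}},"required":["motion"]}

```bash
mkdir -p pics; cat > h.py <<'E'
import numpy as np, cv2
from workcell import bot
def ray(cam,px,z):
    m=bot.camera_model(cam); K=np.array(m["K"]); T=np.array(m["world_from_camera"])
    d=T[:3,:3]@np.linalg.solve(K,[px[1],px[0],1.]); o=T[:3,3]
    return o+d*(z-o[2])/d[2]
def proj(cam,P):
    m=bot.camera_model(cam); K=np.array(m["K"]); T=np.linalg.inv(np.array(m["world_from_camera"]))
    p=(T[:3,:3]@np.atleast_2d(P).T).T+T[:3,3]; q=(K@p.T).T; return q[:,:2]/q[:,2:]
E
python3 - <<'E'
from h import *
o=bot.get_obs(); print(o["clock"],o["eef_pos"],o["tool_rot"],o["grip_width"])
ims={c:bot.camera(c) for c in ("scene","side")}
for c in ims:
    cv2.imwrite(f"pics/{c}0.png",ims[c])
    m=bot.camera_model(c);print(c,np.round(m["world_from_camera"],3).tolist())
    for n,z in (("clamp",.03),("release",.071),("release_top",.071),("push_face",.09),("gift_box_1",.048),("ribbon_spool",.022),("choc_bar",.012),("sweet_tin",.04),("stamp",.065)):
        for r in bot.cut_out(c,n)[:3]:
            print(c,n,round(r["score"],2),np.round(r["centre"]),int(r["mask"].sum()),np.round(ray(c,r["centre"],z),3))
E
```

```text
0.0 [ 0.19344839 -0.46036422  0.23040211] [ 9.80287084e-01  1.97575532e-01 -2.08191352e-04 -1.04829044e-03] 0.08538154311843785
scene [[-0.464, -0.581, 0.669, -0.401], [-0.886, 0.315, -0.34, 0.6], [-0.014, -0.751, -0.661, 1.033], [0.0, 0.0, 0.0, 1.0]]
scene release 0.2 [216. 292.] 220 [0.545 0.225 0.071]
scene release_top 0.66 [190. 327.] 128 [0.598 0.079 0.071]
scene push_face 0.81 [196. 332.] 645 [0.549 0.086 0.09 ]
scene gift_box_1 0.84 [302. 207.] 895 [0.38  0.544 0.048]
scene gift_box_1 0.67 [176. 428.] 476 [ 0.523 -0.267  0.048]
scene gift_box_1 0.58 [225. 354.] 601 [0.442 0.07  0.048]
scene ribbon_spool 0.67 [237. 313.] 352 [0.479 0.19  0.022]
scene choc_bar 0.66 [210. 401.] 618 [ 0.46  -0.118  0.012]
scene sweet_tin 0.63 [174. 386.] 288 [ 0.612 -0.158  0.04 ]
scene stamp 0.65 [214. 291.] 196 [0.559 0.224 0.065]
side [[0.839, -0.206, 0.503, -0.401], [-0.543, -0.342, 0.767, -1.258], [0.014, -0.917, -0.399, 0.81], [0.0, 0.0, 0.0, 1.0]]
side clamp 0.75 [234. 382.] 170 [ 0.6   -0.131  0.03 ]
side gift_box_1 0.69 [223. 311.] 138 [0.419 0.027 0.048]
side gift_box_1 0.66 [262. 398.] 444 [ 0.5   -0.321  0.048]
side gift_box_1 0.53 [182. 245.] 157 [0.39  0.48  0.048]
side ribbon_spool 0.66 [213. 304.] 182 [0.466 0.153 0.022]
side choc_bar 0.77 [249. 342.] 426 [ 0.447 -0.119  0.012]
side sweet_tin 0.52 [238. 396.] 304 [ 0.607 -0.189  0.04 ]
```

```bash
python3 - <<'E'
from h import *
a=cv2.imread("pics/scene0.png")[130:290,250:450]
cv2.imwrite("pics/sc.png",cv2.resize(a,None,fx=3.75,fy=3.75,interpolation=cv2.INTER_CUBIC))
E
```

```text
(no output)
```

View pics/sc.png

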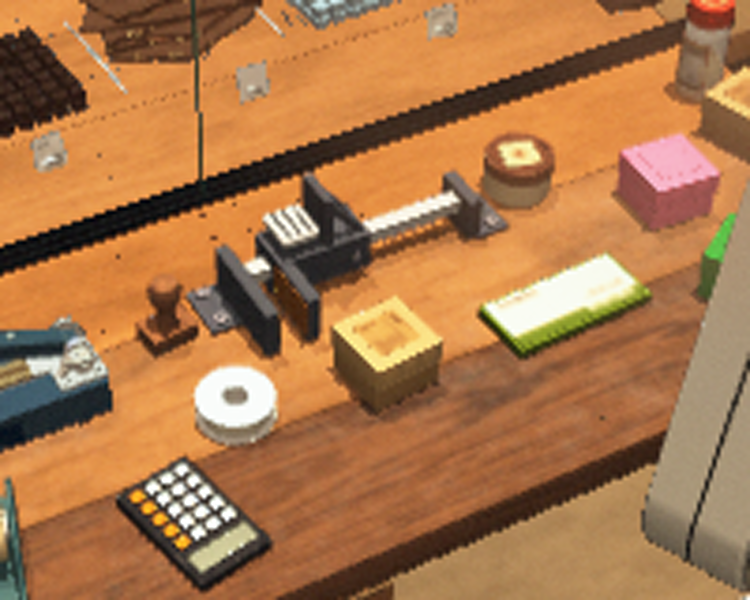

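The scene crop shows the dark clamp with its pale ribbed release at about (290,226) and the push plate behind it at (330,215). The kraft box is at (388,345), with the spool to its left and the chocolate bar to its right. Next I'll move the wrist camera above them.

Emit:
{"op": "move_arm", "data": {"motion": [{"x": 5,"y": -4,"z": -4,"yaw": 4},{"x": 10,"y": -8,"z": -8,"yaw": 10},{"x": 15,"y": -13,"z": -10,"yaw": 16},{"x": 20,"y": -17,"z": -10,"yaw": 22.8},{"x": 25,"y": -21,"z": -10,"yaw": 22.8},{"x": 30,"y": -26,"z": -10,"yaw": 22.8},{"x": 35,"y": -30,"z": -10,"yaw": 22.8},{"x": 38,"y": -33,"z": -10,"yaw": 22.8},{"x": 38,"y": -33,"z": -10,"yaw": 22.8},{"x": 38,"y": -33,"z": -10,"yaw": 22.8}], "gripper": -1}}

```text
clock: 2.25
eef_pos: [0.4166, -0.0079, 0.3311]
tool_rot: [1.0, 0.002, -0.0, 0.0]
ft_force: [0.2, -0.4, 0.4]
grip_width: 0.0
grasp_force: 0.0
```

```bash
python3 - <<'E'
from h import *
o=bot.get_obs(); print(o["clock"],o["eef_pos"],o["tool_rot"],o["grip_width"])
m=bot.camera_model("wrist");print(np.round(m["world_from_camera"],3).tolist())
im=bot.camera("wrist");cv2.imwrite("pics/w1.png",im)
for n,z in (("clamp",.03),("release_top",.071),("push_face",.09),("jaw_face",.05),("gift_box_1",.048),("ribbon_spool",.022),("choc_bar",.012),("stamp",.065)):
    for r in bot.cut_out("wrist",n)[:3]:
        print(n,round(r["score"],2),np.round(r["centre"]),int(r["mask"].sum()),np.round(ray("wrist",r["centre"],z),3))
E
```

```text
2.25 [ 0.41664196 -0.00790652  0.33109088] [ 9.99997872e-01  2.05602970e-03 -1.69939204e-04  1.37068589e-05] 3.5281797445022854e-05
[[0.004, -0.954, -0.3, 0.494], [-1.0, -0.003, -0.002, -0.007], [0.001, 0.3, -0.954, 0.475], [0.0, 0.0, 0.0, 1.0]]
clamp 0.55 [ 16. 247.] 5261 [0.585 0.08  0.03 ]
release_top 0.58 [  2. 250.] 228 [0.591 0.068 0.071]
push_face 0.66 [ 13. 252.] 2343 [0.576 0.062 0.09 ]
jaw_face 0.76 [ 16. 249.] 2433 [0.582 0.073 0.05 ]
gift_box_1 0.76 [112. 271.] 2893 [0.475 0.053 0.048]
gift_box_1 0.67 [156. 519.] 3538 [ 0.419 -0.265  0.048]
gift_box_1 0.57 [ 54. 547.] 4505 [ 0.542 -0.278  0.048]
ribbon_spool 0.59 [ 97. 168.] 2280 [0.494 0.191 0.022]
choc_bar 0.71 [115. 404.] 4931 [ 0.47  -0.121  0.012]
choc_bar 0.62 [ 17. 249.] 2442 [0.589 0.08  0.012]
stamp 0.58 [ 11. 153.] 914 [0.584 0.176 0.065]
stamp 0.25 [ 19. 248.] 5332 [0.576 0.072 0.065]
```

View pics/w1.png

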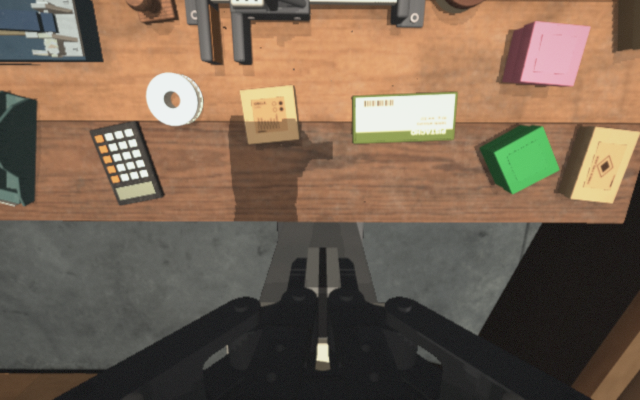

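The wrist picture shows the clamp cut off at the top edge: jaws at columns 205 and 240, end foot at column 410. The kraft box is at (112,270) and squares up almost with the clamp. I'll move forward to see all of the clamp.

Emit:
{"op": "move_arm", "data": {"motion": [{"x": 4,"y": -2},{"x": 8,"y": -4},{"x": 12,"y": -5},{"x": 12,"y": -5},{"x": 12,"y": -5}]}}

```text
invalid input at $.motion[0]: expected keys x, y, z, yaw
```

```bash
python3 - <<'E'
from h import *
o=bot.get_obs(); print(o["clock"],o["eef_pos"],o["tool_rot"],o["grip_width"])
m=bot.camera_model("wrist");print(np.round(m["world_from_camera"],3).tolist())
im=bot.camera("wrist");cv2.imwrite("pics/w2.png",im);cv2.imwrite("pics/w2c.png",cv2.resize(im[:260,80:480],None,fx=2,fy=2,interpolation=cv2.INTER_CUBIC))
for n,z in (("release_top",.071),("push_face",.09),("gift_box_1",.048)):
    for r in bot.cut_out("wrist",n)[:2]:
        print(n,round(r["score"],2),np.round(r["centre"]),int(r["mask"].sum()),np.round(ray("wrist",r["centre"],z),3))
E
```

```text
2.7 [ 0.41600807 -0.01026489  0.33143404] [ 9.99999589e-01 -8.95150053e-04  1.42210635e-04  2.87284002e-05] -3.1152048300163507e-05
[[-0.002, -0.954, -0.299, 0.494], [-1.0, 0.002, -0.0, -0.01], [0.001, 0.299, -0.954, 0.476], [0.0, 0.0, 0.0, 1.0]]
release_top 0.58 [  5. 245.] 239 [0.588 0.073 0.071]
push_face 0.85 [ 15. 248.] 2418 [0.575 0.068 0.09 ]
push_face 0.72 [  2. 245.] 213 [0.586 0.069 0.09 ]
gift_box_1 0.89 [ 55. 543.] 4585 [ 0.541 -0.272  0.048]
gift_box_1 0.84 [115. 269.] 2946 [0.472 0.057 0.048]
```

View pics/w2c.png

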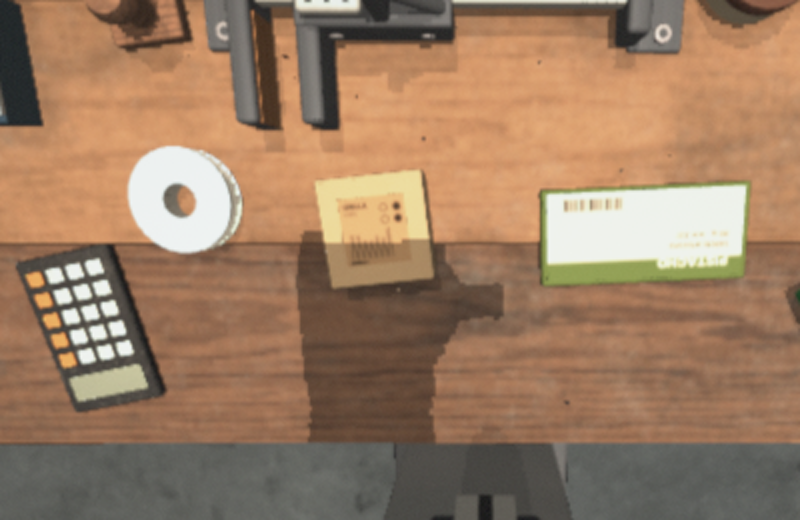

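The move was refused because every row needs all the keys, so the view hasn't changed. I'll resend it.

Emit:
{"op": "move_arm", "data": {"motion": [{"x": 4,"y": -2,"z": 0,"yaw": 0},{"x": 8,"y": -4,"z": 0,"yaw": 0},{"x": 12,"y": -5,"z": 0,"yaw": 0},{"x": 12,"y": -5,"z": 0,"yaw": 0},{"x": 12,"y": -5,"z": 0,"yaw": 0}]}}

```text
clock: 3.52
eef_pos: [0.5363, 0.0205, 0.3309]
tool_rot: [1.0, 0.015, -0.001, -0.008]
ft_force: [0.0, -1.3, 1.0]
grip_width: -0.0001
grasp_force: 0.0
```

```bash
python3 - <<'E'
from h import *
o=bot.get_obs(); print(o["clock"],o["eef_pos"],o["tool_rot"],o["grip_width"])
m=bot.camera_model("wrist");print(np.round(m["world_from_camera"],4).tolist());np.savez("cam.npz",K=m["K"],T=m["world_from_camera"])
im=bot.camera("wrist");cv2.imwrite("pics/w3.png",im);cv2.imwrite("pics/w3c.png",cv2.resize(im[:270,80:480],None,fx=2,fy=2,interpolation=cv2.INTER_CUBIC))
for n,z in (("release_top",.071),("push_face",.09),("gift_box_1",.048)):
    for r in bot.cut_out("wrist",n)[:2]:
        print(n,round(r["score"],2),np.round(r["centre"]),int(r["mask"].sum()),np.round(ray("wrist",r["centre"],z),3))
E
```

```text
3.525 [0.5362952  0.02047444 0.33090379] [ 9.99854190e-01  1.50681690e-02 -9.71232329e-04 -7.97536191e-03] -5.11781350985046e-05
[[0.0298, -0.9531, -0.3012, 0.6142], [-0.9994, -0.0329, 0.0052, 0.0213], [-0.0148, 0.3008, -0.9536, 0.4751], [0.0, 0.0, 0.0, 1.0]]
release_top 0.97 [100. 282.] 1077 [0.609 0.074 0.071]
push_face 0.58 [108. 295.] 3661 [0.601 0.057 0.09 ]
gift_box_1 0.72 [243. 526.] 3177 [ 0.427 -0.262  0.048]
gift_box_1 0.71 [234.   9.] 402 [0.416 0.466 0.048]
```

View pics/w3c.png

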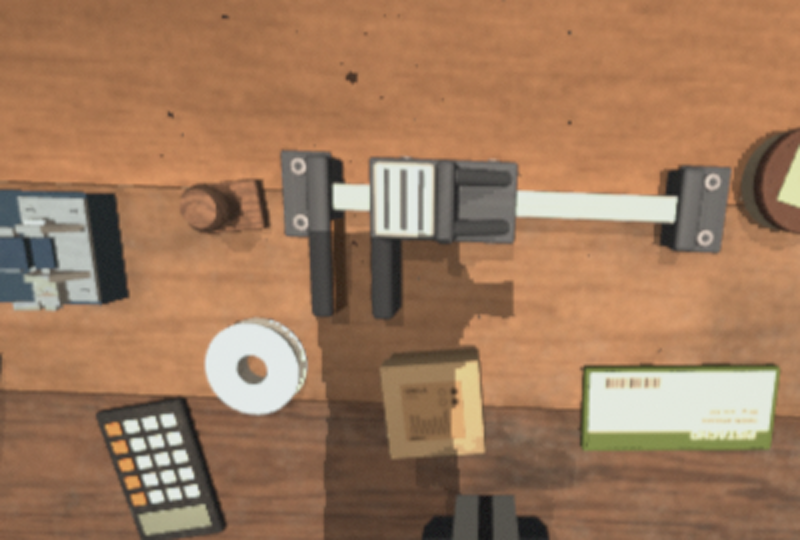

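The picture shows the release at crop (404,200), the push plate at (445,200), the bar running from (335,197) to (675,209), and the kraft box at (433,408). I'll take it again with the arm settled and compute the poses.

```bash
python3 - <<'E'
from h import *
bot.camera("wrist");bot.camera("wrist")
o=bot.get_obs(); print(o["clock"],o["eef_pos"],o["tool_rot"])
im=bot.camera("wrist");cv2.imwrite("pics/w4.png",im)
def edgepts(mask,z):
    c=max(cv2.findContours(mask.astype(np.uint8),0,2)[0],key=cv2.contourArea)[:,0,:]
    return np.array([ray("wrist",(p[1],p[0]),z)[:2] for p in c])
for n,z in (("release_top",.071),("gift_box_1",.048),("push_face",.101),("clamp",.036),("stamp",.065),("sweet_tin",.04)):
    for r in bot.cut_out("wrist",n)[:3]:
        w=edgepts(r["mask"],z); b=cv2.minAreaRect((w*1000).astype(np.float32))
        print(n,round(r["score"],2),np.round(r["centre"]),np.round(b[0]),np.round(b[1]),round(b[2],1),"span",np.round(w.min(0),3),np.round(w.max(0),3))
# bar: white pixels between slider and end foot, columns 345..410
g=im.min(axis=2)
rows=[]
for c in range(345,412,4):
    rr=np.where(g[80:125,c]>150)[0]+80
    if len(rr): rows.append(ray("wrist",(rr.mean(),c),.036)[:2])
rows=np.array(rows); p=np.polyfit(rows[:,1],rows[:,0],1); print("bar x = a*y+b",p, "n",len(rows),rows[0],rows[-1])
E
```

```text
3.825 [0.53624114 0.020351   0.33209052] [ 9.99856124e-01  1.49445095e-02  3.51755436e-04 -8.01684073e-03]
release_top 0.55 [ 99. 283.] [609.  74.] [42. 36.] 0.4 span [0.588 0.057] [0.63  0.092]
gift_box_1 0.92 [244. 523.] [ 426. -261.] [92. 76.] 30.9 span [ 0.375 -0.315] [ 0.472 -0.207]
gift_box_1 0.89 [236.  11.] [412. 464.] [29. 58.] 75.3 span [0.388 0.449] [0.444 0.486]
gift_box_1 0.81 [202. 298.] [478.  58.] [76. 67.] 5.7 span [0.438 0.023] [0.517 0.094]
push_face 0.9 [105. 294.] [588.  50.] [81. 87.] 89.5 span [0.545 0.009] [0.632 0.09 ]
clamp 0.72 [106. 296.] [584.  16.] [281. 105.] 89.3 span [ 0.533 -0.125] [0.638 0.156]
stamp 0.56 [103. 193.] [602. 183.] [29. 52.] 7.2 span [0.586 0.157] [0.618 0.208]
sweet_tin 0.63 [ 88. 486.] [ 628. -168.] [63. 76.] 1.8 span [ 0.597 -0.206] [ 0.66 -0.13]
sweet_tin 0.49 [203. 297.] [476.  59.] [77. 68.] 5.7 span [0.437 0.023] [0.516 0.095]
bar x = a*y+b [0.0075728  0.60878633] n 17 [ 0.60868202 -0.00115714] [ 0.60808012 -0.08232305]
```

The measurements hold up. The release reads 42 x 36 mm at (0.609, 0.074), the bar line is at x = 0.609, and the clamp is square to the world within 0.5°. The kraft box is at about (0.476, 0.058). Now down toward the release.

Emit:
{"op": "move_arm", "data": {"motion": [{"x": 2,"y": -1,"z": 5,"yaw": 0},{"x": 4,"y": -2,"z": 10,"yaw": 0},{"x": 6,"y": -3,"z": 15,"yaw": 0},{"x": 7,"y": -3,"z": 18,"yaw": 0},{"x": 7,"y": -3,"z": 18,"yaw": 0},{"x": 7,"y": -3,"z": 18,"yaw": 0}], "gripper": -1}}

```text
clock: 4.92
eef_pos: [0.6069, 0.0411, 0.1532]
tool_rot: [1.0, 0.027, 0.0, -0.014]
ft_force: [0.6, -0.0, 0.2]
grip_width: -0.0001
grasp_force: 0.0
```

```bash
python3 - <<'E'
from h import *
o=bot.get_obs(); print(o["eef_pos"],o["tool_rot"],np.round(o["joint_pos"],3),np.round(o["tau"],1),np.round(o["ft_force"],1))
E
```

```text
[0.60694086 0.04105378 0.15318373] [ 9.99529585e-01  2.73720906e-02  2.18633332e-04 -1.38321646e-02] [0.054 0.495 0.171 1.246 0.028 3.141] [  0.  -46.8  23.8   0.    0.1  -0. ] [ 0.6 -0.   0.2]
```

Joint 6 has reached its limit (3.14), which explains the drift. I'll turn half a turn the other way, which gives the same finger line.

Emit:
{"op": "move_arm", "data": {"motion": [{"x": 0,"y": 0,"z": 0,"yaw": -10},{"x": 0,"y": 0,"z": 0,"yaw": -20},{"x": 0,"y": 0,"z": 0,"yaw": -30},{"x": 0,"y": 0,"z": 0,"yaw": -40},{"x": 0,"y": 0,"z": 0,"yaw": -50},{"x": 0,"y": 0,"z": 0,"yaw": -60},{"x": 0,"y": 0,"z": 0,"yaw": -70},{"x": 0,"y": 0,"z": 0,"yaw": -80},{"x": 0,"y": 0,"z": 0,"yaw": -90},{"x": 0,"y": 0,"z": 0,"yaw": -100},{"x": 0,"y": 0,"z": 0,"yaw": -110},{"x": 0,"y": 0,"z": 0,"yaw": -120},{"x": 0,"y": 0,"z": 0,"yaw": -130},{"x": 0,"y": 0,"z": 0,"yaw": -140},{"x": 0,"y": 0,"z": 0,"yaw": -150},{"x": 0,"y": 0,"z": 0,"yaw": -160},{"x": 0,"y": 0,"z": 0,"yaw": -170},{"x": 0,"y": 0,"z": 0,"yaw": -180},{"x": 0,"y": 0,"z": 0,"yaw": -180},{"x": 0,"y": 0,"z": 0,"yaw": -180}]}}

```text
clock: 7.42
eef_pos: [0.6071, 0.0411, 0.1534]
tool_rot: [-0.026, 1.0, 0.014, 0.001]
ft_force: [0.6, -0.5, 0.4]
grip_width: -0.0002
grasp_force: 0.0
```

The commanded pose now has a small 1.6° tilt, which is harmless, and 3° of yaw that I'll correct. Next I'll place the tip above the release, just clear of the push face.

Emit:
{"op": "move_arm", "data": {"motion": [{"x": -0.4,"y": 2.9,"z": 0,"yaw": 3},{"x": -0.4,"y": 2.9,"z": 3,"yaw": 3},{"x": -0.4,"y": 2.9,"z": 5.5,"yaw": 3},{"x": -0.4,"y": 2.9,"z": 6,"yaw": 3},{"x": -0.4,"y": 2.9,"z": 6,"yaw": 3}]}}

```text
clock: 8.05
eef_pos: [0.609, 0.0718, 0.0931]
tool_rot: [-0.001, 1.0, 0.014, -0.001]
ft_force: [0.4, 0.3, -0.4]
grip_width: 0.0003
grasp_force: 0.0
```

```bash
python3 - <<'E'
from h import *
o=bot.get_obs(); print(o["eef_pos"],o["tool_rot"],np.round(o["joint_pos"],3),np.round(o["ft_force"],1))
im=bot.camera("wrist");a=im[40:360,140:540];s=bot.camera("scene")[150:230,270:390]
a=cv2.resize(a,(500,400));s=cv2.resize(s,(600,400),interpolation=cv2.INTER_CUBIC)
cv2.imwrite("pics/w5.png",cv2.resize(np.hstack([a,s]),(800,291)))
E
```

```text
[0.60900453 0.07184328 0.09312205] [-8.31045842e-04  9.99904346e-01  1.37857860e-02 -7.48489545e-04] [0.104 0.548 0.096 1.117 0.028 0.102] [ 0.4  0.3 -0.4]
```

View pics/w5.png

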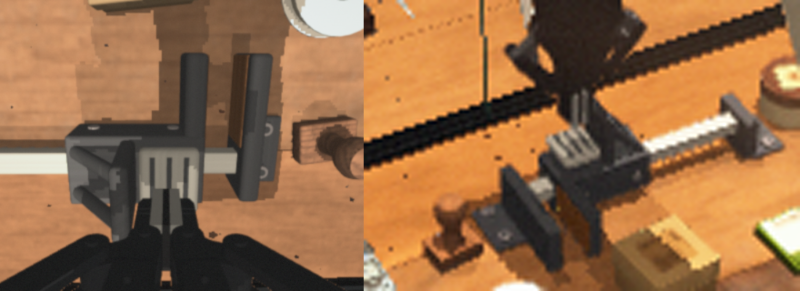

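The fingertips stand above the release and just in front of the push plate. I'll press down.

Emit:
{"op": "move_arm", "data": {"motion": [{"x": 0,"y": 0,"z": 1.5,"yaw": 0},{"x": 0,"y": 0,"z": 2.4,"yaw": 0},{"x": 0,"y": 0,"z": 2.8,"yaw": 0},{"x": 0,"y": 0,"z": 2.9,"yaw": 0},{"x": 0,"y": 0,"z": 2.9,"yaw": 0}]}}

```text
clock: 8.78
eef_pos: [0.6088, 0.0725, 0.0641]
tool_rot: [-0.001, 1.0, 0.014, -0.001]
ft_force: [0.0, -1.8, 4.4]
grip_width: -0.0001
grasp_force: 2.1
```

The release is down, with 4.4 N on the tool. Now I'll push the jaw back, compensating for the tilt in z.

Emit:
{"op": "move_arm", "data": {"motion": [{"x": 0,"y": -0.5,"z": -0.01,"yaw": 0},{"x": 0,"y": -1,"z": -0.03,"yaw": 0},{"x": 0,"y": -1.5,"z": -0.04,"yaw": 0},{"x": 0,"y": -2,"z": -0.06,"yaw": 0},{"x": 0,"y": -2.5,"z": -0.07,"yaw": 0},{"x": 0,"y": -3,"z": -0.08,"yaw": 0},{"x": 0,"y": -3.5,"z": -0.1,"yaw": 0},{"x": 0,"y": -4,"z": -0.11,"yaw": 0},{"x": 0,"y": -4.5,"z": -0.13,"yaw": 0},{"x": 0,"y": -5,"z": -0.14,"yaw": 0}]}}

```text
clock: 10.02
eef_pos: [0.6088, 0.0223, 0.0638]
tool_rot: [-0.001, 1.0, 0.014, -0.001]
ft_force: [0.1, 4.1, 6.3]
grip_width: 0.0
grasp_force: 2.8
```

Emit:
{"op": "move_arm", "data": {"motion": [{"x": 0,"y": -0.7,"z": -0.03,"yaw": 0},{"x": 0,"y": -1.4,"z": -0.05,"yaw": 0},{"x": 0,"y": -2.1,"z": -0.07,"yaw": 0},{"x": 0,"y": -2.8,"z": -0.09,"yaw": 0},{"x": 0,"y": -3.4,"z": -0.11,"yaw": 0},{"x": 0,"y": -4,"z": -0.13,"yaw": 0},{"x": 0,"y": -4.4,"z": -0.14,"yaw": 0},{"x": 0,"y": -4.4,"z": -0.14,"yaw": 0}]}}

```text
clock: 11.02
eef_pos: [0.6086, -0.0224, 0.0638]
tool_rot: [-0.001, 1.0, 0.013, -0.001]
ft_force: [-0.7, 1.1, 5.0]
grip_width: -0.0
grasp_force: 2.5
```

```bash
python3 - <<'E'
from h import *
o=bot.get_obs(); print(o["eef_pos"],np.round(o["ft_force"],1))
im=bot.camera("wrist");a=im[0:360,100:580]
cv2.imwrite("pics/w6.png",cv2.resize(a,(720,540)))
for n,z in (("jaw_face",.05),("clamp",.05)):
    for r in bot.cut_out("wrist",n)[:2]:
        ys,xs=np.where(r["mask"]);print(n,round(r["score"],2),r["centre"],ys.min(),ys.max(),xs.min(),xs.max())
E
```

```text
[ 0.60855456 -0.02235063  0.06379565] [-0.7  1.1  5. ]
jaw_face 0.64 [223.6, 295.8] 97 305 201 387
jaw_face 0.58 [16.3, 127.2] 0 37 0 275
clamp 0.68 [220.9, 367.4] 97 305 140 639
clamp 0.2 [218.5, 634.4] 183 235 625 639
```

View pics/w6.png

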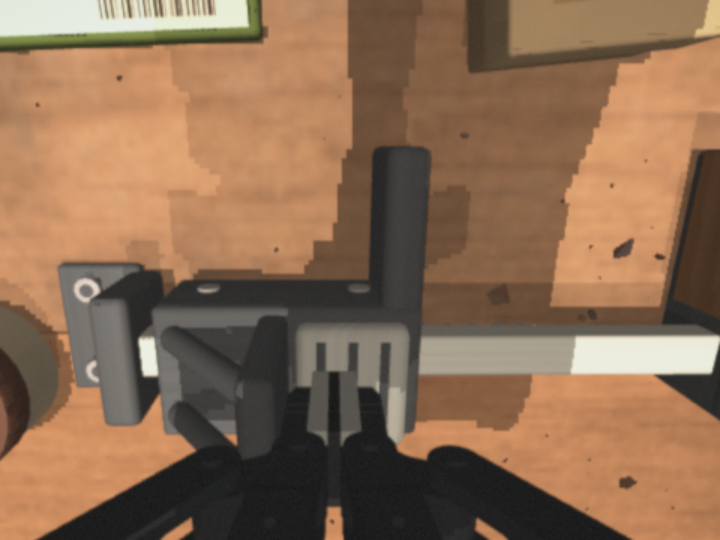

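The slider is close to the end foot, with a little bar still showing at (150,350). I'll push on gently until I feel the stop.

Emit:
{"op": "move_arm", "data": {"motion": [{"x": 0,"y": -0.3,"z": -0.01,"yaw": 0},{"x": 0,"y": -0.6,"z": -0.02,"yaw": 0},{"x": 0,"y": -0.8,"z": -0.02,"yaw": 0},{"x": 0,"y": -0.8,"z": -0.02,"yaw": 0}]}}

```text
clock: 11.68
eef_pos: [0.6085, -0.0301, 0.0638]
tool_rot: [-0.001, 1.0, 0.014, -0.001]
ft_force: [-0.2, 2.0, 5.7]
grip_width: 0.0005
grasp_force: 2.6
```

Emit:
{"op": "move_arm", "data": {"motion": [{"x": 0,"y": -0.2,"z": -0.01,"yaw": 0},{"x": 0,"y": -0.4,"z": -0.01,"yaw": 0},{"x": 0,"y": -0.6,"z": -0.02,"yaw": 0},{"x": 0,"y": -0.6,"z": -0.02,"yaw": 0}]}}

```text
clock: 12.18
eef_pos: [0.6085, -0.0317, 0.0639]
tool_rot: [-0.003, 1.0, 0.017, -0.001]
ft_force: [-0.2, 12.9, 5.7]
grip_width: -0.0001
grasp_force: 8.6
```

The jaw stopped with 13 N of resistance, about 99 mm after contact, so it's at its rear stop. I'll ease off, lift, and go over to the robot side of the gift box.

Emit:
{"op": "move_arm", "data": {"motion": [{"x": 0,"y": 0.4,"z": 0,"yaw": 0},{"x": 0,"y": 0.8,"z": 0,"yaw": 0},{"x": 0,"y": 0.8,"z": -2,"yaw": 0},{"x": 0,"y": 0.8,"z": -5,"yaw": 0},{"x": 0,"y": 1,"z": -8,"yaw": 0},{"x": 4,"y": 3,"z": -9,"yaw": 0},{"x": 8,"y": 6,"z": -9,"yaw": 0},{"x": 13,"y": 8,"z": -9,"yaw": 0},{"x": 18,"y": 9.6,"z": -9,"yaw": 0},{"x": 22,"y": 9.6,"z": -9,"yaw": 0},{"x": 22,"y": 9.6,"z": -9,"yaw": 0},{"x": 22,"y": 9.6,"z": -9,"yaw": 0}]}}

```text
clock: 13.68
eef_pos: [0.3895, 0.0572, 0.1568]
tool_rot: [-0.001, 1.0, 0.014, -0.001]
ft_force: [0.6, -0.5, 0.3]
grip_width: 0.0004
grasp_force: 0.0
```

```bash
python3 - <<'E'
from h import *
bot.camera("scene")
o=bot.get_obs(); print(o["clock"],o["eef_pos"],o["tool_rot"],np.round(o["ft_force"],1),np.round(o["joint_pos"],2))
for n,z in (("jaw_face",.05),("release_top",.071),("gift_box_1",.048)):
  bot.camera("wrist")
  for r in bot.cut_out("wrist",n)[:2]:
    c=max(cv2.findContours(r["mask"].astype(np.uint8),0,2)[0],key=cv2.contourArea)[:,0,:]
    w=np.array([ray("wrist",(p[1],p[0]),z)[:2] for p in c])
    b=cv2.minAreaRect((w*1000).astype(np.float32));print(n,round(r["score"],2),np.round(r["centre"]),np.round(b[0]),np.round(b[1]),round(b[2],1),np.round(w.min(0),3),np.round(w.max(0),3))
a=bot.camera("wrist");s=bot.camera("scene")[150:250,270:430]
cv2.imwrite("pics/w7.png",np.hstack([cv2.resize(a,(400,250)),cv2.resize(s,(400,250),interpolation=cv2.INTER_CUBIC)]))
E
```

```text
13.725 [0.38999608 0.05726276 0.15683818] [-8.52886870e-04  9.99906409e-01  1.36449548e-02 -5.11723532e-04] [-0.5 -0.1  0.2] [ 0.12  0.08 -0.39  1.1   0.03  0.12]
gift_box_1 0.93 [340.  12.] [ 527. -216.] [24. 90.] 74.3 [ 0.483 -0.239] [ 0.567 -0.201]
gift_box_1 0.82 [246. 309.] [445.  56.] [50. 68.] 9.7 [0.419 0.023] [0.475 0.09 ]
```

View pics/w7.png

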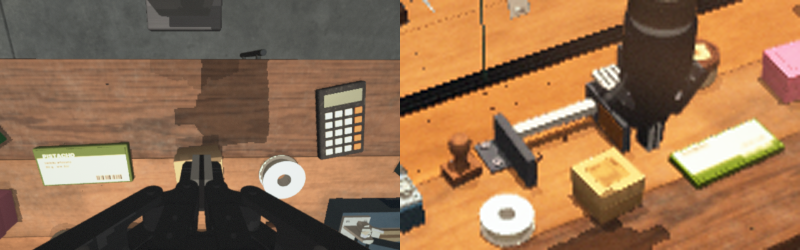

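The box face nearest the robot is at x of about 0.438, and the jaw stands open. I'll open the fingers to about 42 mm for a two-point push and go down behind the box.

Emit:
{"op": "move_arm", "data": {"motion": [{"x": 0,"y": -0.2,"z": 4,"yaw": 0},{"x": 0,"y": -0.3,"z": 8,"yaw": 0},{"x": 0,"y": -0.4,"z": 11,"yaw": 0},{"x": 0,"y": -0.4,"z": 13.5,"yaw": 0},{"x": 0,"y": -0.4,"z": 14.4,"yaw": 0},{"x": 0,"y": -0.4,"z": 14.4,"yaw": 0}], "gripper": 0}}

```text
clock: 14.88
eef_pos: [0.3885, 0.0575, 0.0127]
tool_rot: [-0.001, 1.0, 0.014, -0.001]
ft_force: [0.4, 0.1, -0.0]
grip_width: 0.0426
grasp_force: 0.0
```

Emit:
{"op": "move_arm", "data": {"motion": [{"x": -1.5,"y": 0,"z": 0,"yaw": 0},{"x": -3,"y": 0,"z": 0,"yaw": 0},{"x": -3.5,"y": 0,"z": 0,"yaw": 0},{"x": -4,"y": 0,"z": 0,"yaw": 0},{"x": -4.5,"y": 0,"z": 0,"yaw": 0},{"x": -5,"y": 0,"z": 0,"yaw": 0},{"x": -5.5,"y": 0,"z": 0,"yaw": 0},{"x": -6,"y": 0,"z": 0,"yaw": 0},{"x": -6.5,"y": 0,"z": 0,"yaw": 0},{"x": -7,"y": 0,"z": 0,"yaw": 0},{"x": -7.5,"y": 0,"z": 0,"yaw": 0},{"x": -8,"y": 0,"z": 0,"yaw": 0},{"x": -8.5,"y": 0,"z": 0,"yaw": 0},{"x": -9,"y": 0,"z": 0,"yaw": 0},{"x": -9.5,"y": 0,"z": 0,"yaw": 0},{"x": -10,"y": 0,"z": 0,"yaw": 0},{"x": -10.5,"y": 0,"z": 0,"yaw": 0},{"x": -11,"y": 0,"z": 0,"yaw": 0},{"x": -11.5,"y": 0,"z": 0,"yaw": 0}]}}

```text
clock: 17.25
eef_pos: [0.504, 0.0579, 0.0126]
tool_rot: [-0.001, 1.0, 0.014, -0.001]
ft_force: [-0.9, -0.6, 0.1]
grip_width: 0.0424
grasp_force: 0.2
```

```bash
python3 - <<'E'
from h import *
a=bot.camera("side")[150:290,270:430];s=bot.camera("scene")[150:250,270:430]
cv2.imwrite("pics/w8.png",np.hstack([cv2.resize(a,(400,350),interpolation=cv2.INTER_CUBIC),cv2.resize(s,(400,350),interpolation=cv2.INTER_CUBIC)]))
E
```

```text
(no output)
```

View pics/w8.png

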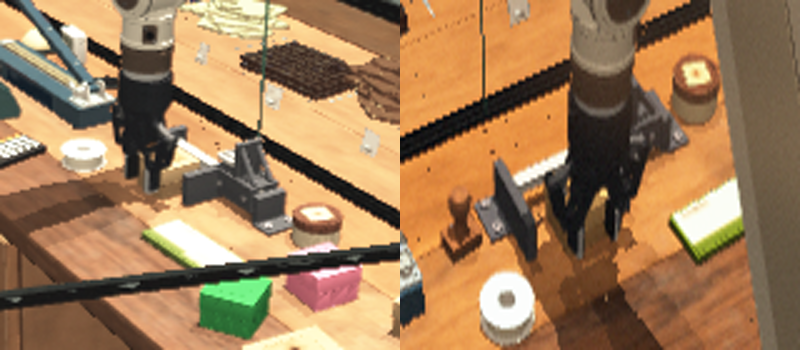

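The box sits between the jaws ahead of the fingers and nothing else has moved. I'll push on to the bar in small steps.

Emit:
{"op": "move_arm", "data": {"motion": [{"x": -0.4,"y": 0,"z": 0,"yaw": 0},{"x": -0.8,"y": 0,"z": 0,"yaw": 0},{"x": -1.2,"y": 0,"z": 0,"yaw": 0},{"x": -1.5,"y": 0,"z": 0,"yaw": 0},{"x": -1.8,"y": 0,"z": 0,"yaw": 0},{"x": -1.8,"y": 0,"z": 0,"yaw": 0}]}}

```text
clock: 18.1
eef_pos: [0.5219, 0.0579, 0.0125]
tool_rot: [-0.001, 1.0, 0.014, -0.001]
ft_force: [0.1, -0.3, 1.0]
grip_width: 0.0425
grasp_force: 0.0
```

Emit:
{"op": "move_arm", "data": {"motion": [{"x": -0.15,"y": 0,"z": 0,"yaw": 0},{"x": -0.3,"y": 0,"z": 0,"yaw": 0},{"x": -0.4,"y": 0,"z": 0,"yaw": 0},{"x": -0.4,"y": 0,"z": 0,"yaw": 0}]}}

```text
clock: 18.6
eef_pos: [0.522, 0.0578, 0.0122]
tool_rot: [-0.001, 1.0, 0.014, -0.004]
ft_force: [-8.8, -0.1, 6.1]
grip_width: 0.0423
grasp_force: 4.3
```

Contact with the bar: 9 N and no further travel. I'll back off, lift away and check.

Emit:
{"op": "move_arm", "data": {"motion": [{"x": 0.5,"y": 0,"z": 0,"yaw": 0},{"x": 2,"y": 0,"z": 0,"yaw": 0},{"x": 4,"y": 0,"z": 0,"yaw": 0},{"x": 6,"y": 0,"z": -3,"yaw": 0},{"x": 7,"y": 0,"z": -8,"yaw": 0},{"x": 8,"y": 0,"z": -13,"yaw": 0},{"x": 10,"y": 0,"z": -18,"yaw": 0},{"x": 13,"y": 0,"z": -20,"yaw": 0},{"x": 17,"y": 0,"z": -20,"yaw": 0},{"x": 17,"y": 0,"z": -20,"yaw": 0}]}}

```text
clock: 19.85
eef_pos: [0.3543, 0.0518, 0.2133]
tool_rot: [-0.001, 1.0, 0.014, -0.0]
ft_force: [1.3, -0.6, 0.1]
grip_width: 0.0429
grasp_force: 0.0
```

```bash
python3 - <<'E'
from h import *
o=bot.get_obs(); print(o["clock"],o["eef_pos"])
ims={c:bot.camera(c) for c in ("side","scene")}
for c in ims:
  for n,z in (("gift_box_1",.048),("release_top",.071),("ribbon_spool",.022),("choc_bar",.012),("sweet_tin",.04),("stamp",.065)):
    for r in bot.cut_out(c,n)[:3]:
      print(c,n,round(r["score"],2),np.round(r["centre"]),np.round(ray(c,r["centre"],z),3))
a=ims["side"][150:290,270:430];s=ims["scene"][150:250,270:430]
cv2.imwrite("pics/w9.png",np.hstack([cv2.resize(a,(400,350),interpolation=cv2.INTER_CUBIC),cv2.resize(s,(400,350),interpolation=cv2.INTER_CUBIC)]))
E
```

```text
19.85 [0.35429428 0.05184491 0.21327944]
side gift_box_1 0.8 [181. 238.] [0.369 0.5   0.048]
side gift_box_1 0.7 [265. 398.] [ 0.491 -0.332  0.048]
side gift_box_1 0.66 [216. 339.] [0.532 0.023 0.048]
side release_top 0.44 [213. 360.] [ 0.579 -0.033  0.071]
side ribbon_spool 0.7 [215. 303.] [0.457 0.141 0.022]
side choc_bar 0.86 [246. 343.] [ 0.457 -0.105  0.012]
side choc_bar 0.6 [218. 342.] [0.576 0.066 0.012]
side sweet_tin 0.64 [236. 396.] [ 0.611 -0.183  0.04 ]
side stamp 0.58 [197. 322.] [0.549 0.158 0.065]
scene gift_box_1 0.97 [303. 210.] [0.372 0.539 0.048]
scene gift_box_1 0.69 [201. 446.] [ 0.395 -0.239  0.048]
scene gift_box_1 0.65 [176. 428.] [ 0.526 -0.267  0.048]
scene release_top 0.57 [179. 353.] [ 0.609 -0.023  0.071]
scene release_top 0.25 [193. 353.] [0.547 0.014 0.071]
scene ribbon_spool 0.7 [239. 312.] [0.471 0.196 0.022]
scene ribbon_spool 0.41 [205. 338.] [0.569 0.054 0.022]
scene choc_bar 0.97 [210. 398.] [ 0.463 -0.109  0.012]
scene sweet_tin 0.22 [182. 352.] [ 0.63  -0.031  0.04 ]
scene stamp 0.53 [215. 292.] [0.553 0.223 0.065]
```

View pics/w9.png

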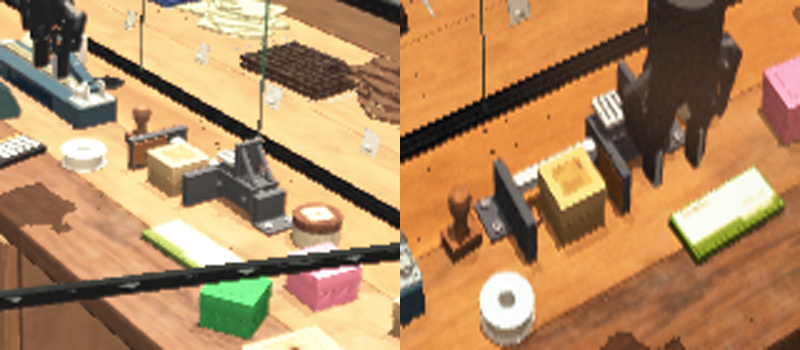

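The box stands flat between the jaws against the bar, the release is up again with the jaw fully back, and the bystanders haven't moved. I'm handing the job in.

```bash
python3 -c "
from workcell import bot
print(bot.job_done())"
```

```text
the job is handed in; nothing more can be done
None
```

I pushed the clamp's jaw back to its stop and slid the gift box between the jaws until it met the bar. The job is handed in at about 20 s of the 48 s; no verdict came back.

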